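# Seat a telescope mirror in its three-point cell

### The arm

A 6-joint arm with a two-finger parallel gripper is mounted at the origin on the work surface. World frame = base frame: x ahead of the robot, y to its left, z up, the work surface at z = 0. Lengths are in mm, angles in rad, forces in N, time in s.
With the tool pointing down it reaches from about 350 to 875 mm from the base axis. Payload 4.2 kg.
Tool frame: the origin (TCP) lies between the finger pads; the fingertips stand 25 mm ahead of it and the grasp point (between the pads) lies 6 mm ahead of it; z points along the fingers, y is the line along which they close (so a half turn about z gives the same grasp; the last joint's range is limited). The gripper opens to 85 mm and grips with 20 to 120 N. Pads are 22 mm wide; open, the fingers measure 114 mm over their backs; the gripper's body (76 mm by 85 mm) begins 54 mm behind the grasp point. The pads swing forward as they close: fully open they stand 13 mm farther back than shut.
Start: joints at [1.39, 0.385, 0.008, 0, -1.194, -0.259], TCP at [266.065, 565.516, 256.312] pointing down, gripper open.
Joint ranges: [-3.14, 3.14], [-1.21, 2.06], [-1.07, 1.41], [-3.16, 2.05], [-2.99, -0.16], [-3.1, 3.1]. Speed limits (rad/s): [2.79, 2.79, 3.14, 3.14, 3.14, 3.14].

### API

Orientations are given as a unit quaternion [x, y, z, w].
In Python, from bench import arm gives the robot as it stands.
- The arm moves only by the shell command python3 -m pendant 'ROWS'. ROWS is JSON, a list of rows, each a list of 7 numbers: the shift along the tool's x, y, z in m, then the turn, a rotation vector about the tool's x, y, z in degrees, then the finger opening in m, from 0 to 0.0854. In form: [[x, y, z, wx, wy, wz, fingers], ...]. A call has 1 to 12 rows; each row shifts and turns the commanded pose from where the row before left it, along the tool's axes as they then stand; what a row does not reach is not made up. A row lasts 1/10 s, in which the tool goes at most 50 mm and 8.59 degrees, less where a joint would pass 70% of its speed; a pose out of reach is approached as far as the arm can. A call is refused whole if a number of a shift passes 0.05 or a number of a turn 8.59, either way. A call with a gripper value outside its range is refused whole. The fingers move at their own pace and stop on an object; the grip force is fixed at half the most. Time passes only in rows, so rows that do not move let the fingers close. It gives the time, the measured TCP pose, the force, the opening and the grip force at its end, in the units of the state.
- arm.read_state(): the state, without advancing time (a new reading comes with each control period).
- arm.get_image(name): name is "scene" or "top" or "wrist"; returns a dict with "image" (384x512x3 uint8, red, green, blue), "fx", "fy", "cx", "cy" (pixels), "xyz" and "rotation" of the camera in the world. Camera axes: x right, y down, z forward; pixel columns grow to the right and rows downward; lengths in mm; the calibration is good to about 2 mm. A picture is of the moment at which its call begins. There is no depth.
- arm.job_done(): hands the job in; it is judged then, once.
The state is a dict: "clock": time; "joints": joint angles; "joint_vel": joint speeds; "joint_efforts": joint torques, N m; "position": TCP position; "ee_rot": TCP orientation; "contact_force": force on the tool from outside, world axes, zero at the start; "wrist_torque": the same for the moment, N m; "gripper_width": finger opening in mm; "grasp_force": force on a finger pad.
Only numpy, scipy, OpenCV 4.12 (cv2) and the standard library are available. Lean on these libraries where they do the work, as an engineer would, in place of code of your own. Each camera call takes 0.05 s, during which the arm holds its last target. There are 200 camera calls.

### The job

The small telescope mirror is lying on its wooden stand: fit it in the mirror cell on the tailboard. Set it face up on the three support points, slide it under the two edge clips against both stop screws, then push the sliding keeper against its rim with a few newtons, so that it bears on all three points, both stops and the keeper and cannot rock. It is glass: load none of these contacts with more than 10 N, do not tip it, and leave everything else on the bench where it is.

Things in the scene. Friction and masses are not known exactly. Their poses are not given: they have to be found in the camera images.
- mirror: Round telescope mirror, a glass disc 65 mm in diameter and 14 mm thick, about 0.12 kg, silvered face up with a small black ring at its middle. Origin: centre of the underside; z up.
- cell: Mirror cell, screwed to the bench: plywood tailboard 165 x 130 x 18 mm with a 6 mm aluminium plate (its top 24 mm above the bench). Origin: on the bench below the nominal centre of the seated mirror. x: the way mirror and keeper slide home, y left, z up. Beside the mirror (y beyond +-33 mm, x from -30 to 15) it is clear for fingers above the plate.
- seat (a point): On the cell, 40 mm above its origin: nominal centre of the seated mirror's underside. Three white nylon caps, 22 mm out at 180 and +-60 degrees from x, carry it; they are screws, each set up to 1 mm high or low. A mirror lowered with its centre 11 mm before this point (at cell x = -11 mm) passes clear of the clips.
- clip_left (a point): Inner edge of the left clip's lip, 28 mm out from the cell's z axis at +40 degrees from x. The clip is an aluminium angle 14 mm wide, upright 43 to 47 mm out, lip 4 mm thick, its underside 58 mm above the bench (4 mm over the seated mirror's face), overhanging the seated mirror by 2 to 7 mm.
- clip_right (a point): The same on the right clip, at -40 degrees. Under each lip a stop screw with a white nylon ball tip, 47 mm above the bench, points at the axis, tip nominally 32.5 mm out. Both are set in or out for the mirror, so that the true seat lies up to 3.5 mm before or behind the nominal one along x, and up to 1 mm beside it, and has to be found by touch.
- keeper: Sliding keeper of the cell, dark steel, at the -x side of the seat. It slides along the cell's x by 34 mm against a steady rub of 5 N and stays where it is left. Origin: on the bench below the tip of its white ball nose (47 mm up), which meets the mirror's rim; axes as the cell's. Tip at cell x = -58 to -50 mm at the start, -36 to -29 when home.
- keeper_tab (a point): Middle of the top of the keeper's upright thumb tab, 75 mm above the bench and 33 mm behind the tip of its nose. The tab is 14 x 14 mm in plan, free above the keeper's foot, which is 33 mm high and lies 13 to 57 mm behind the tip; it can be pushed from behind (its -x face) or pinched from above.
- stand: Round turned wooden stand with a cork top, 68 mm wide at its foot, 48 mm at the top, 24 mm high, on which the mirror lies at the start, its rim overhanging all round; fixed. Origin: centre of the underside.
- eyepiece: Bystander: black eyepiece, 38 mm in diameter, 56 mm tall, standing.
- blank: Bystander: small clear glass disc, 46 mm in diameter, 10 mm thick, lying flat on the bench.
- driver: Bystander: screwdriver lying on the bench.
- wrench: Bystander: steel wrench lying on the bench.
- tin: Bystander: tin, 68 mm in diameter, 75 mm tall.
- focus_tube: Bystander: short aluminium focuser tube, 54 mm in diameter, 50 mm tall.
- tape: Bystander: yellow tape measure, 66 x 36 x 64 mm.
Things that resemble listed ones, but are neither listed nor needed, are in the scene too. Several things look just like the cell: the one meant starts farthest to the robot's left.

How it is judged (in metres and radians):
On the way:
1. the mirror bears on all three support points (contact force between mirror and pad_near_c0 above 0.08 N and contact force between mirror and pad_left_c0 above 0.08 N and contact force between mirror and pad_right_c0 above 0.08 N), for 0.2 s.
At the end, for the whole second after the job is handed in: The mirror lies face up and at rest in the cell, its underside 37 to 43 mm above the bench and its centre within 5 mm of the nominal seat along x, pressing on each of the three support points (over 0.08 N each), on both stop screws (over 0.6 N each) and on the keeper (over 1.5 N) (all of step 1 and contact force between mirror and stops_c0 above 0.6 N and contact force between mirror and stops_c1 above 0.6 N and contact force between mirror and keeper above 1.5 N and x of mirror in the frame of cell between -0.005 and 0.005 m and z of mirror in the frame of cell between 0.037 and 0.043 m and angle between mirror's own z axis and vertical below 0.12 rad and linear speed of mirror below 0.01 m/s); the robot touches nothing.
It fails at once if a contact of the glass with a support point, a stop or the keeper is loaded with more than 10 N (contact force between mirror and pad_near_c0 above 10 N or contact force between mirror and pad_left_c0 above 10 N or contact force between mirror and pad_right_c0 above 10 N or contact force between mirror and stops_c0 above 10 N or contact force between mirror and stops_c1 above 10 N or contact force between mirror and keeper above 10 N).
It fails at once if the mirror is tipped by more than 0.5 rad (angle between mirror's own z axis and vertical above 0.5 rad).
It fails at once if a bystander is moved by more than 20 mm (distance of any of eyepiece, blank, driver, wrench, tin, focus_tube, tape from where it was at the start of the episode above 0.02 m).
It also fails if it takes over 64 s, if anything falls off the work surface, if the arm or the gripper's body presses on something with over 40 N, if the wrist force passes 120 N, or if a joint passes its speed limit or range.

## Working session

There is one attempt and no reset: what is moved stays moved. The work goes in short steps, Python scripts to look and compute and a shell command to move; the robot and the scene stay as the last step left them, time stands still between calls to the robot, and variables do not carry over. Pictures are saved under pics/ and viewed, at most 13 in all, crops included, and the job is handed in when it is done.

```bash
mkdir -p pics; ls; python3 - <<'E'
from bench import arm
import cv2,numpy as np
s=arm.read_state();print(s)
for n in("scene","top"):
    d=arm.get_image(n);cv2.imwrite(f"pics/{n}0.png",d["image"][:,:,::-1])
    print(n,{k:np.round(v,4).tolist() for k,v in d.items() if k!="image"})
a=cv2.imread("pics/scene0.png");b=cv2.imread("pics/top0.png")
E
```

```text
pics
{'clock': 0.0, 'joints': array([ 1.38960994e+00,  3.85525916e-01,  6.61276954e-03, -5.07111924e-04,
       -1.19398364e+00, -2.58574790e-01]), 'joint_vel': array([ 0.00124525, -0.00055432,  0.0014248 ,  0.00073843,  0.00030971,
        0.00028685]), 'joint_efforts': array([-3.05067770e-04, -3.92290020e+01,  1.88398343e+01,  4.18626308e+00,
       -4.61484102e-03, -1.73795005e-07]), 'position': array([265.8435584 , 565.05190076, 255.23370133]), 'ee_rot': array([ 9.75902529e-01, -2.18204253e-01, -1.94864759e-04,  1.05856241e-03]), 'contact_force': array([-0.45606067, -0.01080556, -0.72189081]), 'wrist_torque': array([ 0.03873022, -0.0012609 , -0.02488088]), 'grasp_force': 0.0, 'gripper_width': 85.39515714524089}
scene {'fx': 475.4511, 'fy': 475.4511, 'cx': 249.2759, 'cy': 188.5028, 'xyz': [1323.6988, -79.9543, 1015.8813], 'rotation': [0.6995, 0.6288, -0.2222, -0.257]}
top {'fx': 490.5092, 'fy': 490.5092, 'cx': 254.5056, 'cy': 194.0925, 'xyz': [432.4136, 15.0901, 1424.3476], 'rotation': [-0.7054, 0.7067, -0.0415, 0.0367]}
```

View pics/top0.png

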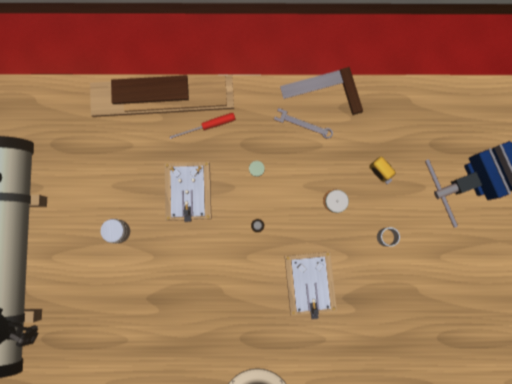

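View pics/scene0.png

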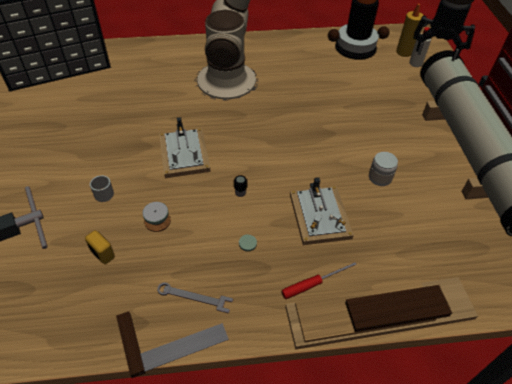

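```bash
cat > h.py <<'E'
import numpy as np,cv2
from scipy.spatial.transform import Rotation as R
from bench import arm
def proj(d,p):
    c=R.from_quat(d["rotation"]).inv().apply(np.asarray(p,float)-d["xyz"]) if np.size(d["rotation"])==4 else (np.asarray(p,float)-d["xyz"])@np.asarray(d["rotation"])
    c=np.atleast_2d(c); return np.c_[d["fx"]*c[:,0]/c[:,2]+d["cx"],d["fy"]*c[:,1]/c[:,2]+d["cy"]]
def ray(d,uv):
    uv=np.atleast_2d(uv).astype(float)
    v=np.c_[(uv[:,0]-d["cx"])/d["fx"],(uv[:,1]-d["cy"])/d["fy"],np.ones(len(uv))]
    return R.from_quat(d["rotation"]).apply(v)
def plane(d,uv,z):
    v=ray(d,uv); return d["xyz"]+v*((z-d["xyz"][2])/v[:,2:])
def tri(d1,uv1,d2,uv2):
    A=[];b=[]
    for d,uv in((d1,uv1),(d2,uv2)):
        v=ray(d,uv)[0];v/=np.linalg.norm(v);P=np.eye(3)-np.outer(v,v);A.append(P);b.append(P@d["xyz"])
    return np.linalg.lstsq(np.vstack(A),np.hstack(b),rcond=None)[0]
E
python3 - <<'E'
from h import *
D={n:arm.get_image(n) for n in("scene","top","wrist")}
for n in("scene","top"):print(n,proj(D[n],[[0,0,0],[266,565,256],[0,0,300]]).round())
print({k:np.round(v,4).tolist() for k,v in D["wrist"].items() if k!="image"})
t,s=D["top"],D["scene"]
for nm,a,b,z in(("cell",(188,190),(320,213),24),("mirror",(337,201),(155,210),38),("cell2",(311,285),(184,150),24),("tin",(113,231),(384,160),75)):
    print(nm,plane(t,a,z).round(),plane(s,b,z).round())
a=cv2.resize(t["image"][150:240,155:225],None,fx=6,fy=6,interpolation=cv2.INTER_CUBIC)
b=cv2.resize(s["image"][170:250,280:360],None,fx=5,fy=5,interpolation=cv2.INTER_CUBIC)
o=np.zeros((540,800,3),np.uint8);o[:540,:400]=a[:,:400];o[:400,400:]=b
w=D["wrist"]["image"];o[400:,400:580]=cv2.resize(w,(180,140))
cv2.imwrite("pics/c1.png",o[:,:,::-1])
E
```

```text
scene [[226.  80.]
 [437.  52.]
 [223.  -3.]]
top [[257. 405.]
 [ 14. 321.]
 [258. 448.]]
{'fx': 284.755, 'fy': 284.755, 'cx': 252.0672, 'cy': 190.0691, 'xyz': [325.43, 537.2455, 374.2902], 'rotation': [-0.5312, 0.8371, 0.1098, -0.0705]}
cell [[600. 196.  24.]] [[607. 198.  24.]]
mirror [[ 566. -229.   38.]] [[ 565. -227.   38.]]
cell2 [[ 330. -153.   24.]] [[ 343. -149.   24.]]
tin [[481. 394.  75.]] [[485. 394.  75.]]
```

View pics/c1.png

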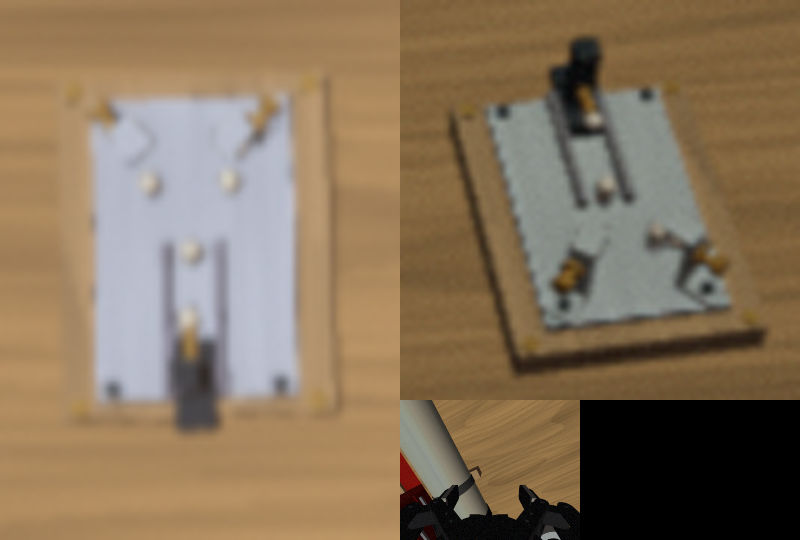

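The chosen cell is the left one at top px (188,190); the look-alike is at (311,285). Its clips are at the far side and its keeper at the near side. The mirror is the silver disc with a central dot on a wooden stand at top (337,201), scene (155,210). Things it could be confused with are the blank (257,168), the tin lid (113,231) and the focus tube (388,237).

Next I go above the cell with the tool turned to world yaw 0.

```bash
python3 -m pendant '[[0,0,0,0,0,-6.3,0.085],[0,0,0,0,0,-6.3,0.085],[0,0,0,0,0,-6.3,0.085],[0,0,0,0,0,-6.3,0.085],[0.026,0.037,0,0,0,0,0.085],[0.026,0.037,0,0,0,0,0.085],[0.026,0.037,0,0,0,0,0.085],[0.026,0.037,0,0,0,0,0.085],[0.026,0.037,0,0,0,0,0.085]]'
python3 -m pendant '[[0.026,0.037,0,0,0,0,0.085],[0.026,0.037,0,0,0,0,0.085],[0.026,0.037,0,0,0,0,0.085],[0.026,0.037,0,0,0,0,0.085],[0.026,0.037,0,0,0,0,0.085],[0,0,0,0,0,0,0.085],[0,0,0,0,0,0,0.085]]'
python3 - <<'E'
from h import *
import pickle
d=arm.get_image("wrist");pickle.dump(d,open("w1.pkl","wb"))
s=arm.read_state();print(s["position"],R.from_quat(s["ee_rot"]).as_matrix().round(3),s["joints"].round(2))
print(d["xyz"],R.from_quat(d["rotation"]).as_matrix().round(3))
cv2.imwrite("pics/w1.png",d["image"][:,:,::-1])
E
```

```text
clock: 1.15
position: [396.7, 378.9, 256.4]
ee_rot: [1.0, 0.0, 0.0, -0.0]
contact_force: [-0.1, 0.3, -0.3]
gripper_width: 84.9
grasp_force: 0.0
clock: 1.85
position: [526.4, 194.5, 256.0]
ee_rot: [1.0, -0.001, -0.0, 0.0]
contact_force: [-0.5, 0.7, 0.1]
gripper_width: 84.6
grasp_force: 0.0
[525.97407004 195.36897724 256.1345119 ] [[ 1.    -0.001 -0.   ]
 [-0.001 -1.    -0.   ]
 [-0.     0.    -1.   ]] [ 0.64  0.28 -0.15 -0.   -1.14  0.93]
[592.11263948 193.97684718 374.6189514 ] [[-0.002 -0.966 -0.259]
 [-1.     0.002  0.001]
 [ 0.     0.259 -0.966]]
```

View pics/w1.png

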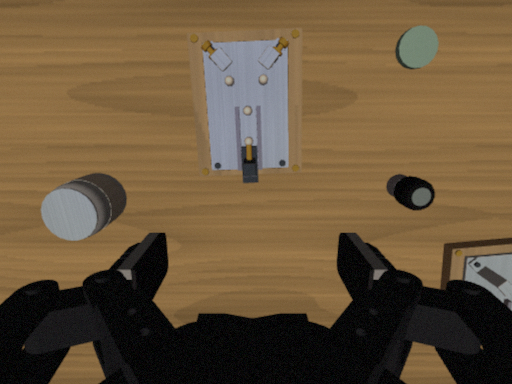

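The picture shows the cell's caps at px (229,81), (263,79), (247,111), the nose at about (248,140) and the tab at (250,165). I take a second, closer view for height and position.

```bash
python3 -m pendant '[[0.045,0,0.04,0,0,0,0.085],[0.045,0,0.04,0,0,0,0.085],[0,0,0,0,0,0,0.085],[0,0,0,0,0,0,0.085]]'
cat > cellm.py <<'E'
from h import *
import pickle
d1=pickle.load(open("w1.pkl","rb"));d2=arm.get_image("wrist");pickle.dump(d2,open("w2.pkl","wb"))
cv2.imwrite("pics/w2.png",d2["image"][:,:,::-1])
def blobs(d,lo):
    im=d["image"].astype(int);h=cv2.cvtColor(d["image"],cv2.COLOR_RGB2HSV)
    # nylon: bright, slightly warm (r>b)
    m=((im[...,0]-im[...,2]>5)&(im[...,0]-im[...,2]<70)&(im.min(2)>lo)).astype(np.uint8)
    n,l,s,c=cv2.connectedComponentsWithStats(m)
    return [(c[i].round(1).tolist(),int(s[i,4])) for i in range(1,n) if s[i,4]>8 and s[i,4]<800]
for d in(d1,d2):
    for b in blobs(d,130):print(b,plane(d,b[0],40).round(1)[0,:2])
    print()
print(d2["xyz"].round(1))
E
python3 cellm.py
```

```text
clock: 2.3
position: [600.3, 196.5, 187.5]
ee_rot: [1.0, 0.001, -0.002, 0.001]
contact_force: [-0.8, 0.4, 0.5]
gripper_width: 85.2
grasp_force: 0.0
([228.0, 79.6], 25) [628.4 220.4]
([262.4, 78.0], 25) [629.9 182.5]
([246.7, 110.0], 24) [596.1 200. ]
([247.8, 141.0], 23) [561.4 199. ]

([266.6, 153.2], 30) [629.7 182.2]
([225.8, 154.7], 29) [628.3 220.4]
([247.5, 188.0], 26) [596.1 200.2]
([248.8, 225.0], 26) [557.8 199. ]

[666.3 196.5 305.9]
```

View pics/w2.png

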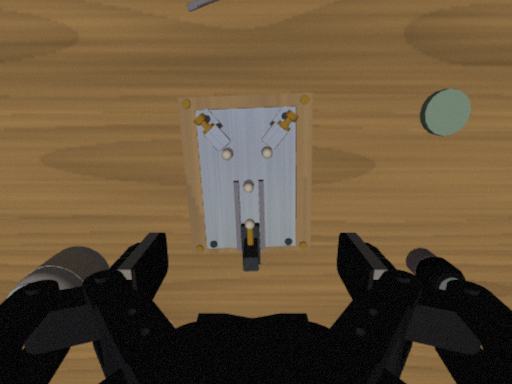

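Both views agree: the seat is at (618.1, 200.9), the cell yaw is +2.17°, and the caps are 40 mm high. The nose blob is at cell x of about -56. Next the mirror, seen from two places of the wrist camera.

```bash
cat > mir.py <<'E'
from h import *
import pickle,sys
d=arm.get_image("wrist");pickle.dump(d,open(sys.argv[1]+".pkl","wb"));cv2.imwrite(f"pics/{sys.argv[1]}.png",d["image"][:,:,::-1])
im=d["image"].astype(int)
m=((im.max(2)-im.min(2)<25)&(im.min(2)>90)).astype(np.uint8)
m=cv2.morphologyEx(m,cv2.MORPH_OPEN,np.ones((3,3)))
for c in cv2.findContours(m,cv2.RETR_EXTERNAL,cv2.CHAIN_APPROX_NONE)[0]:
    if cv2.contourArea(c)>700:
        e=cv2.fitEllipse(c);print(np.round(e[0],1),np.round(e[1],1),round(e[2]),cv2.contourArea(c),plane(d,e[0],38).round(1))
s=arm.read_state();print(s["position"].round(1),d["xyz"].round(1))
E
python3 -m pendant '[[0,0,0,0,0,-2.17,0.085],[-0.006,0.047,0,0,0,0,0.085],[-0.006,0.047,0,0,0,0,0.085],[-0.006,0.047,0,0,0,0,0.085],[-0.006,0.047,0,0,0,0,0.085],[-0.006,0.047,0,0,0,0,0.085],[-0.006,0.047,0,0,0,0,0.085],[-0.006,0.047,0,0,0,0,0.085],[0,0,0,0,0,0,0.085],[0,0,0,0,0,0,0.085]]'
python3 mir.py m1
python3 -m pendant '[[-0.005,0.047,0,0,0,0,0.085],[-0.005,0.047,0,0,0,0,0.085],[0,0,0,0,0,0,0.085],[0,0,0,0,0,0,0.085],[0,0,0,0,0,0,0.085]]'
python3 mir.py m2
```

```text
clock: 3.35
position: [571.3, -135.0, 192.7]
ee_rot: [1.0, 0.019, 0.002, -0.0]
contact_force: [0.5, 0.0, -0.5]
gripper_width: 85.0
grasp_force: 0.0
[345.8 188.7] [59.5 65.2] 58 3046.5 [[ 569.3 -228.5   38. ]]
[119.   77.5] [42.7 49. ] 149 1643.0 [[664.6 -12.1  38. ]]
[ 571.5 -134.1  192.2] [ 636.3 -133.   311.6]
clock: 3.9
position: [565.4, -227.4, 190.5]
ee_rot: [1.0, 0.02, 0.001, 0.0]
contact_force: [0.4, 0.7, -0.3]
gripper_width: 84.9
grasp_force: 0.0
[252.9 179.4] [62.8 64.4] 92 3171.5 [[ 569.3 -228.4   38. ]]
[22.2 65.4] [41.8 52.2] 144 1709.0 [[664.1 -20.6  38. ]]
[ 565.4 -227.3  190.5] [ 630.8 -225.1  309.2]
```

View pics/m2.png

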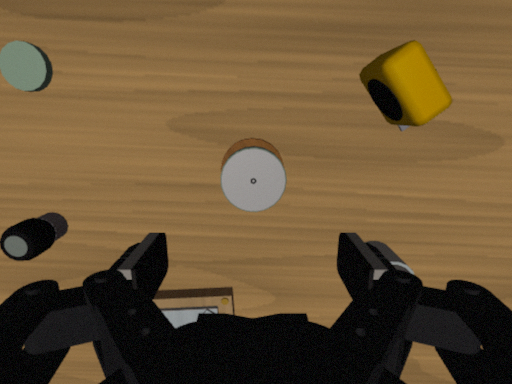

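The picture shows the mirror at px (253,180), 64 px across, with its black ring in the middle, on the wooden stand. The way down is clear on both sides. Both views put it at (569.3, -228.4) at z = 38.

```bash
python3 -m pendant '[[0.0039,0.0012,0.04,0,0,0,0.085],[0,0,0.04,0,0,0,0.085],[0,0,0.04,0,0,0,0.085],[0,0,0.015,0,0,0,0.085],[0,0,0,0,0,0,0.085],[0,0,0,0,0,0,0.085]]'

```

```text
clock: 4.55
position: [569.9, -229.3, 55.6]
ee_rot: [1.0, 0.02, 0.001, 0.0]
contact_force: [1.1, -0.5, 0.3]
gripper_width: 85.2
grasp_force: 0.0
```

```bash
python3 -m pendant '[[0,0,0.008,0,0,0,0.085],[0,0,0.0075,0,0,0,0.085],[0,0,0,0,0,0,0.075],[0,0,0,0,0,0,0.07],[0,0,0,0,0,0,0.066],[0,0,0,0,0,0,0.064],[0,0,0,0,0,0,0.06],[0,0,0,0,0,0,0.055],[0,0,0,0,0,0,0.05],[0,0,0,0,0,0,0.05]]'

```

```text
clock: 5.55
position: [569.3, -230.4, 40.4]
ee_rot: [1.0, 0.019, 0.001, 0.0]
contact_force: [-1.0, 1.1, 5.6]
gripper_width: 63.0
grasp_force: 65.8
```

```bash
python3 -m pendant '[[0,0,-0.01,0,0,0,0.05],[0,0,-0.03,0,0,0,0.05],[0,0,-0.05,0,0,0,0.05],[0,0,-0.03,0,0,0,0.05],[0,0,0,0,0,0,0.05],[0,0,0,0,0,0,0.05]]'
cat > grip.py <<'E'
from h import *
import sys
d=arm.get_image("wrist");s=arm.read_state();cv2.imwrite(f"pics/{sys.argv[1]}.png",d["image"][:,:,::-1])
print(s["position"].round(1),s["contact_force"].round(1),s["gripper_width"])
T=R.from_quat(s["ee_rot"])
for p in ((0,0,0),(0,0,-9)):  print(proj(d,T.apply(p)+s["position"]))
E
python3 grip.py g1
```

```text
clock: 6.15
position: [568.6, -230.0, 159.9]
ee_rot: [1.0, 0.019, 0.001, -0.0]
contact_force: [0.0, 0.6, -1.6]
gripper_width: 62.9
grasp_force: 65.9
[ 567.9 -229.9  158.6] [-0.6  0.5 -0.9] 63.11334097590016
[[251.01510405 260.66647404]]
[[250.95113004 270.87987366]]
```

View pics/g1.png

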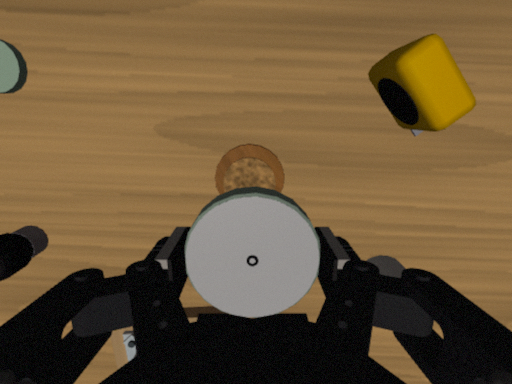

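The mirror is held level, ring at (252.5,261), centre about 1 mm behind the TCP and 0.6 mm to its right. The underside is about 16.4 mm below the TCP. I carry it over the cell.

```bash
python3 -m pendant '[[0.0056,-0.0429,0,0,0,0,0.05],[0.0056,-0.0429,0,0,0,0,0.05],[0.0056,-0.0429,0,0,0,0,0.05],[0.0056,-0.0429,0,0,0,0,0.05],[0.0056,-0.0429,0,0,0,0,0.05],[0.0056,-0.0429,0,0,0,0,0.05],[0.0056,-0.0429,0,0,0,0,0.05],[0.0056,-0.0429,0,0,0,0,0.05],[0.0056,-0.0429,0,0,0,0,0.05],[0.0056,-0.0429,0,0,0,0,0.05],[0,0,0,0,0,0,0.05],[0,0,0,0,0,0,0.05]]'
python3 -m pendant '[[0,0,0.02,0,0,0,0.05],[0,0,0.02,0,0,0,0.05],[0,0,0.015,0,0,0,0.05],[0,0,0,0,0,0,0.05],[0,0,0,0,0,0,0.05],[0,0,0,0,0,0,0.05]]'
cat > chk.py <<'E'
from h import *
import sys
d=arm.get_image("wrist");s=arm.read_state();cv2.imwrite(f"pics/{sys.argv[1]}.png",d["image"][:,:,::-1])
T=R.from_quat(s["ee_rot"]);print(s["position"].round(1),s["contact_force"].round(1),T.as_matrix()[:,0].round(4))
im=cv2.cvtColor(d["image"],cv2.COLOR_RGB2GRAY)[245:280,235:270]
m=(im<110).astype(np.uint8);n,l,st,c=cv2.connectedComponentsWithStats(m)
i=1+np.argmin([np.hypot(*(c[k]-17)) for k in range(1,n)]);uv=c[i]+[235,245]
p=plane(d,uv,s["position"][2]-2.4)[0]
q=np.array([618.1,200.9]);r=p[:2]-q;a=np.radians(2.17)
print("ring",uv,st[i,4],p.round(1),"cell xy",(r[0]*np.cos(a)+r[1]*np.sin(a)).round(2),(-r[0]*np.sin(a)+r[1]*np.cos(a)).round(2))
E
python3 chk.py p1
```

```text
clock: 7.4
position: [607.4, 201.2, 156.9]
ee_rot: [1.0, 0.02, -0.002, 0.001]
contact_force: [-0.1, 0.0, -0.6]
gripper_width: 62.7
grasp_force: 66.0
clock: 8.0
position: [609.1, 200.2, 105.3]
ee_rot: [1.0, 0.019, 0.001, -0.0]
contact_force: [0.3, -0.1, -0.8]
gripper_width: 62.8
grasp_force: 66.0
[609.1 200.4 105.5] [ 0.5  0.8 -0.4] [0.9993 0.0375 0.0017]
ring [252.16161616 260.23232323] 99 [608.2 199.7 103.1] cell xy -9.94 -0.79
```

```bash
python3 -m pendant '[[-0.0015,-0.0008,0.015,0,0,0,0.05],[0,0,0.015,0,0,0,0.05],[0,0,0.01,0,0,0,0.05],[0,0,0.003,0,0,0,0.05],[0,0,0,0,0,0,0.05],[0,0,0,0,0,0,0.05],[0,0,0,0,0,0,0.05],[0,0,0,0,0,0,0.05]]'
python3 chk.py p2
```

```text
clock: 8.85
position: [607.3, 201.6, 62.0]
ee_rot: [1.0, 0.019, 0.0, -0.0]
contact_force: [-0.2, 0.4, -1.3]
gripper_width: 63.2
grasp_force: 66.0
[607.2 201.5  61.9] [-0.6 -0.  -0.1] [9.993e-01 3.790e-02 8.000e-04]
ring [252.16 260.3 ] 100 [606.2 201.1  59.5] cell xy -11.89 0.64
```

View pics/p2.png

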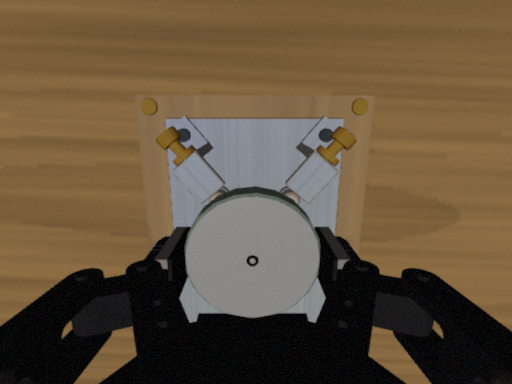

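The mirror sits centred between the two clips, ring at (252,260) and clip lips at (225,190) and (283,190), clear of them. I lower it with small steps.

```bash
python3 -m pendant '[[0,0,0.002,0,0,0,0.05],[0,0,0.0015,0,0,0,0.05],[0,0,0,0,0,0,0.05],[0,0,0,0,0,0,0.05],[0,0,0,0,0,0,0.05],[0,0,0,0,0,0,0.05]]'
python3 -m pendant '[[0,0,0.0005,0,0,0,0.05],[0,0,0,0,0,0,0.05],[0,0,0,0,0,0,0.05],[0,0,0,0,0,0,0.05]]'
```

```text
clock: 9.5
position: [607.0, 201.4, 57.9]
ee_rot: [1.0, 0.019, 0.0, 0.0]
contact_force: [-0.1, -0.1, -1.6]
gripper_width: 63.2
grasp_force: 66.0
clock: 9.9
position: [607.0, 201.4, 57.4]
ee_rot: [1.0, 0.019, 0.0, 0.0]
contact_force: [-0.9, -0.1, -0.7]
gripper_width: 63.0
grasp_force: 66.0
```

```bash
python3 -m pendant '[[0,0,0.0004,0,0,0,0.05],[0,0,0,0,0,0,0.05],[0,0,0,0,0,0,0.05],[0,0,0,0,0,0,0.05]]'|grep -E "pos|force"
python3 -m pendant '[[0,0,0.0003,0,0,0,0.05],[0,0,0,0,0,0,0.05],[0,0,0,0,0,0,0.05]]'|grep -E "pos|contact"
python3 - <<'E'
from bench import arm
print(arm.read_state()["contact_force"])
E
```

```text
position: [607.0, 201.4, 57.0]
contact_force: [0.4, -0.1, -0.7]
grasp_force: 66.0
position: [607.0, 201.3, 56.7]
contact_force: [0.3, -0.5, -1.6]
[ 0.32928822 -0.52975362 -1.58260228]
```

```bash
python3 -m pendant '[[0,0,0.0003,0,0,0,0.05],[0,0,0,0,0,0,0.05],[0,0,0,0,0,0,0.05]]'|grep -E "pos|contact"
python3 -m pendant '[[0,0,0.0003,0,0,0,0.05],[0,0,0,0,0,0,0.05],[0,0,0,0,0,0,0.05]]'|grep -E "pos|contact"

```

```text
position: [607.1, 201.4, 56.5]
contact_force: [-0.2, 0.3, -0.1]
position: [607.2, 201.4, 56.3]
contact_force: [-0.6, -0.9, 1.2]
```

```bash
python3 -m pendant '[[0,0,0.0003,0,0,0,0.05],[0,0,0,0,0,0,0.05],[0,0,0,0,0,0,0.05]]'|grep -E "pos|contact"

```

```text
position: [607.2, 201.4, 56.1]
contact_force: [-0.4, -0.1, 3.3]
```

```bash
python3 -m pendant '[[0,0,0,0,0,0,0.0635],[0,0,0,0,0,0,0.065],[0,0,0,0,0,0,0.067],[0,0,0,0,0,0,0.07],[0,0,0,0,0,0,0.075],[0,0,0,0,0,0,0.08],[0,0,0,0,0,0,0.0854],[0,0,0,0,0,0,0.0854],[0,0,0,0,0,0,0.0854]]'
sed -i 's/s\["position"\]\[2\]-2.4/54/' chk.py; python3 chk.py p3
```

```text
clock: 12.4
position: [607.0, 201.4, 55.8]
ee_rot: [1.0, 0.019, 0.0, -0.0]
contact_force: [-0.2, -0.5, -0.9]
gripper_width: 85.4
grasp_force: 0.0
[607.  201.4  55.8] [ 0.1 -0.5  0. ] [0.9993 0.0379 0.    ]
ring [252.03846154 261.125     ] 104 [605.9 201.   54. ] cell xy -12.23 0.53
```

View pics/p3.png

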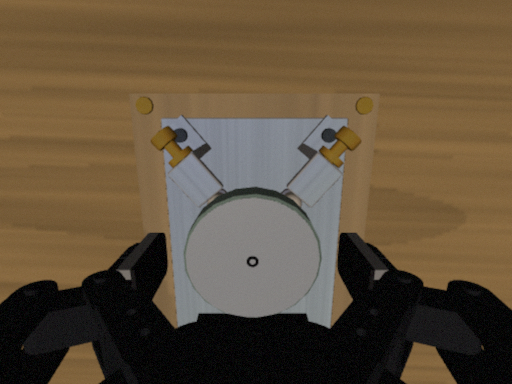

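The mirror is released, lying between the clips, ring at (252,261), fingers open and clear. I go up, move behind the keeper tab with the fingers shut, and look at the tab.

```bash
python3 -m pendant '[[0,0,-0.02,0,0,0,0.0854],[0,0,-0.04,0,0,0,0.0854],[0,0,-0.04,0,0,0,0.0854],[-0.037,0,0,0,0,0,0.04],[-0.036,0.0009,0,0,0,0,0],[-0.036,0,0,0,0,0,0],[0,0,0,0,0,0,0],[0,0,0,0,0,0,0],[0,0,0,0,0,0,0],[0,0,0,0,0,0,0]]'
cat > tab.py <<'E'
from h import *
d=arm.get_image("wrist");s=arm.read_state();cv2.imwrite("pics/t1.png",d["image"][:,:,::-1])
print(s["position"].round(1),s["gripper_width"])
a=np.radians(2.17);o=np.array([618.1,200.9,0])
c=lambda x,y,z:o+[x*np.cos(a)-y*np.sin(a),x*np.sin(a)+y*np.cos(a),z]
for x in(-81,-88,-95):print(x,proj(d,c(x,0,75)))
print("nose-55",proj(d,c(-55,0,47)),"tip",proj(d,s["position"]-[0,0,25]))
E
python3 tab.py
```

```text
clock: 13.45
position: [499.1, 196.6, 155.7]
ee_rot: [1.0, 0.019, 0.0, -0.0]
contact_force: [-0.3, 0.5, -0.0]
gripper_width: -0.6
grasp_force: 0.0
[499.  196.4 155.5] 0.17903730700609968
-81 [[251.82250281 154.50127226]]
-88 [[251.82873655 164.37717568]]
-95 [[251.83485938 174.07738012]]
nose-55 [[251.83945939 115.91825025]] tip [[251.64746297 238.11661698]]
```

View pics/t1.png

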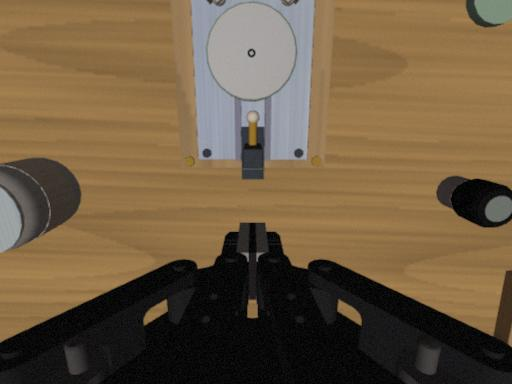

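The nose is at px (253,116), the tab at (253,155–175) in line with the shut fingers at (252,238), and the mirror is at (251,53). I descend behind the tab.

```bash
python3 -m pendant '[[0,0,0.04,0,0,0,0],[0,0,0.03,0,0,0,0],[0,0,0.015,0,0,0,0],[0,0,0,0,0,0,0],[0,0,0,0,0,0,0],[0,0,0,0,0,0,0]]'
python3 -m pendant '[[0.002,0,0,0,0,0,0],[0.002,0,0,0,0,0,0],[0.002,0,0,0,0,0,0],[0.001,0,0,0,0,0,0],[0,0,0,0,0,0,0],[0,0,0,0,0,0,0]]'|grep -E "pos|contact"
python3 -m pendant '[[0.001,0,0,0,0,0,0],[0.001,0,0,0,0,0,0],[0.001,0,0,0,0,0,0],[0,0,0,0,0,0,0],[0,0,0,0,0,0,0]]'|grep -E "pos|contact"
python3 -m pendant '[[0.001,0,0,0,0,0,0],[0.001,0,0,0,0,0,0],[0.001,0,0,0,0,0,0],[0,0,0,0,0,0,0],[0,0,0,0,0,0,0]]'|grep -E "pos|contact"
```

```text
clock: 14.1
position: [499.1, 196.9, 71.8]
ee_rot: [1.0, 0.019, 0.001, -0.001]
contact_force: [0.1, 0.5, -0.1]
gripper_width: 0.0
grasp_force: 0.0
position: [505.1, 196.6, 70.8]
contact_force: [-0.8, -0.8, 0.1]
position: [508.1, 196.7, 70.7]
contact_force: [-0.0, -0.0, 0.2]
position: [511.1, 196.8, 70.7]
contact_force: [0.5, -0.7, -0.1]
```

```bash
for i in 1; do python3 -m pendant '[[0.001,0,0,0,0,0,0],[0.001,0,0,0,0,0,0],[0.001,0,0,0,0,0,0],[0,0,0,0,0,0,0],[0,0,0,0,0,0,0]]'|grep -E "pos|contact"; done
python3 -m pendant '[[0.001,0,0,0,0,0,0],[0.001,0,0,0,0,0,0],[0.001,0,0,0,0,0,0],[0,0,0,0,0,0,0],[0,0,0,0,0,0,0]]'|grep -E "pos|contact"
python3 -m pendant '[[0.001,0,0,0,0,0,0],[0.001,0,0,0,0,0,0],[0.001,0,0,0,0,0,0],[0,0,0,0,0,0,0],[0,0,0,0,0,0,0]]'|grep -E "pos|contact"
```

```text
position: [514.1, 196.9, 70.7]
contact_force: [-0.4, 0.4, -0.5]
position: [516.4, 196.9, 70.7]
contact_force: [-4.6, 1.0, 2.6]
position: [519.4, 197.0, 70.7]
contact_force: [-4.7, 1.4, 2.7]
```

```bash
python3 -m pendant '[[0.001,0,0,0,0,0,0],[0.001,0,0,0,0,0,0],[0.001,0,0,0,0,0,0],[0,0,0,0,0,0,0]]'|grep -E "pos|contact"
python3 -m pendant '[[0.0007,0,0,0,0,0,0],[0.0007,0,0,0,0,0,0],[0.0007,0,0,0,0,0,0],[0.0007,0,0,0,0,0,0],[0,0,0,0,0,0,0]]'|grep -E "pos|contact"
python3 tab.py; 
```

```text
position: [522.5, 197.1, 70.7]
contact_force: [-4.9, 1.0, 3.6]
position: [525.4, 197.2, 70.7]
contact_force: [-5.8, 1.5, 3.0]
[525.4 197.2  70.6] 0.09660651050531553
-81 [[250.84266453 241.40892068]]
-88 [[250.85993469 255.92721902]]
-95 [[250.87671397 270.03284767]]
nose-55 [[250.994489   170.44561206]] tip [[251.38499326 237.95857236]]
```

View pics/t1.png

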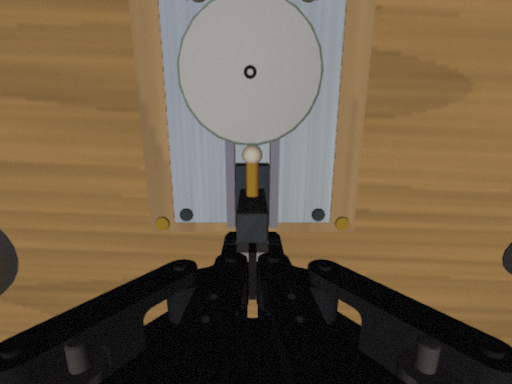

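The nose (252,154) is just reaching the rim, and the ring at (250,72) is in line with it. I keep pushing gently, tracking the ring.

```bash
cat > trk.py <<'E'
from h import *
d=arm.get_image("wrist");s=arm.read_state()
g=cv2.cvtColor(d["image"],cv2.COLOR_RGB2GRAY)[30:135,215:290]
n,l,st,c=cv2.connectedComponentsWithStats((g<110).astype(np.uint8))
a=np.radians(2.17)
for i in range(1,n):
    if 20<st[i,4]<250:
        p=plane(d,c[i]+[215,30],54)[0]-[618.1,200.9,54]
        x,y=p[0]*np.cos(a)+p[1]*np.sin(a),-p[0]*np.sin(a)+p[1]*np.cos(a)
        print("ring",st[i,4],round(x,2),round(y,2),s["position"].round(2),s["contact_force"].round(1))
E
python3 trk.py
python3 -m pendant '[[0.0005,0,0,0,0,0,0],[0.0005,0,0,0,0,0,0],[0.0005,0,0,0,0,0,0],[0.0005,0,0,0,0,0,0],[0,0,0,0,0,0,0]]'|grep -E "contact"; python3 trk.py
python3 -m pendant '[[0.0005,0,0,0,0,0,0],[0.0005,0,0,0,0,0,0],[0.0005,0,0,0,0,0,0],[0.0005,0,0,0,0,0,0],[0,0,0,0,0,0,0]]'|grep -E "contact"; python3 trk.py
```

```text
ring 103 -9.16 0.52 [525.38 197.23  70.65] [-4.7  1.6  2.4]
contact_force: [-5.3, 0.4, 1.7]
ring 102 -7.13 0.5 [527.38 197.3   70.68] [-3.9  0.4  3.4]
contact_force: [-4.9, 1.2, 2.9]
ring 105 -5.13 0.5 [529.38 197.36  70.67] [-4.2  0.7  3. ]
```

```bash
python3 -m pendant '[[0.0004,0,0,0,0,0,0],[0.0004,0,0,0,0,0,0],[0,0,0,0,0,0,0]]'|grep -E "contact"; python3 trk.py
```

```text
contact_force: [-4.9, 1.0, 2.7]
ring 104 -4.55 0.39 [530.1  197.38  70.66] [-5.1  2.1  3.2]
```

```bash
python3 -m pendant '[[0.0003,0,0,0,0,0,0],[0.0002,0,0,0,0,0,0],[0,0,0,0,0,0,0]]'|grep -E "contact"; python3 trk.py
```

```text
contact_force: [-5.6, 1.5, 3.4]
ring 104 -4.15 -0.08 [530.48 197.43  70.66] [-5.5  1.2  3.4]
```

```bash
python3 -m pendant '[[0.0003,0,0,0,0,0,0],[0.0002,0,0,0,0,0,0],[0,0,0,0,0,0,0]]'|grep -E "contact"; python3 trk.py
```

```text
contact_force: [-5.4, 1.1, 3.2]
ring 103 -3.61 -0.74 [531.01 197.42  70.66] [-6.1  1.1  2.8]
```

```bash
python3 -m pendant '[[0.0003,0,0,0,0,0,0],[0.0002,0,0,0,0,0,0],[0,0,0,0,0,0,0]]'|grep -E "contact"; python3 trk.py
```

```text
contact_force: [-6.5, 1.9, 3.0]
ring 102 -3.39 -0.91 [531.33 197.44  70.68] [-6.5  1.   3.8]
```

```bash
python3 -m pendant '[[0.0002,0,0,0,0,0,0],[0,0,0,0,0,0,0],[0,0,0,0,0,0,0]]'|grep -E "contact"; python3 trk.py
```

```text
contact_force: [-6.4, 1.3, 3.3]
ring 101 -3.32 -0.91 [531.4  197.43  70.66] [-6.7  1.4  4.1]
```

```bash
python3 -m pendant '[[0.0002,0,0,0,0,0,0],[0,0,0,0,0,0,0],[0,0,0,0,0,0,0]]'|grep -E "contact"; python3 trk.py
```

```text
contact_force: [-6.0, 1.2, 4.8]
ring 102 -3.29 -0.92 [531.49 197.42  70.67] [-6.1  1.7  3.5]
```

```bash
python3 -m pendant '[[0.0003,0,0,0,0,0,0],[0,0,0,0,0,0,0],[0,0,0,0,0,0,0]]'|grep -E "contact"; python3 trk.py; python3 trk.py
```

```text
contact_force: [-7.3, 2.0, 5.4]
ring 102 -3.22 -0.99 [531.59 197.4   70.65] [-6.6  1.1  4.9]
ring 100 -3.26 -1.03 [531.59 197.45  70.66] [-7.3  2.2  4.9]
```

```bash
python3 -m pendant '[[0.0003,0,0,0,0,0,0],[0,0,0,0,0,0,0],[0,0,0,0,0,0,0]]'|grep -E "contact"; python3 trk.py; python3 trk.py
```

```text
contact_force: [-7.7, 2.0, 4.9]
ring 101 -3.21 -0.95 [531.7  197.4   70.68] [-8.5  2.3  3.9]
ring 100 -3.19 -1.01 [531.69 197.41  70.67] [-8.6  1.9  5.2]
```

```bash
python3 -m pendant '[[0.0003,0,0,0,0,0,0],[0,0,0,0,0,0,0],[0,0,0,0,0,0,0]]'|grep -E "contact"; python3 trk.py; python3 trk.py
```

```text
contact_force: [-9.7, 2.6, 5.9]
ring 102 -3.17 -0.93 [531.75 197.39  70.64] [-9.2  2.   5.4]
ring 101 -3.2 -0.92 [531.75 197.41  70.65] [-9.2  2.7  6.1]
```

```bash
python3 -m pendant '[[0.0002,0,0,0,0,0,0],[0,0,0,0,0,0,0],[0,0,0,0,0,0,0]]'|grep -E "contact"; python3 trk.py; python3 trk.py
```

```text
contact_force: [-10.5, 2.4, 5.6]
ring 106 -3.23 -0.96 [531.81 197.39  70.66] [-10.    2.8   5.5]
ring 104 -3.19 -0.91 [531.81 197.42  70.69] [-9.1  2.7  6. ]
```

The mirror is on both stops and its ring holds still at cell (-3.2, -0.95). The total push is about 9.7 N, so roughly 4.7 N is on the keeper nose. I back off gently.

```bash
python3 -m pendant '[[-0.0005,0,0,0,0,0,0],[-0.0005,0,0,0,0,0,0],[-0.0005,0,0,0,0,0,0],[-0.001,0,0,0,0,0,0],[-0.002,0,0,0,0,0,0],[-0.005,0,0,0,0,0,0],[-0.008,0,0,0,0,0,0],[0,0,0,0,0,0,0],[0,0,0,0,0,0,0]]'; python3 trk.py
python3 -m pendant '[[0,0,-0.03,0,0,0,0],[0,0,-0.04,0,0,0,0],[0.035,0,0,0,0,0,0],[0.035,0,0,0,0,0,0],[0.034,0,0,0,0,0,0],[0,0,0,0,0,0,0],[0,0,0,0,0,0,0],[0,0,0,0,0,0,0]]'
```

```text
clock: 23.9
position: [516.1, 197.1, 71.0]
ee_rot: [1.0, 0.019, 0.0, -0.0]
contact_force: [0.5, -0.1, -0.6]
gripper_width: 0.1
grasp_force: 0.0
ring 86 -3.69 -1.0 [516.35 197.19  70.97] [ 0.2 -0.5  0.2]
ring 191 -35.66 -0.99 [516.35 197.19  70.97] [ 0.2 -0.5  0.2]
ring 34 -42.13 -3.46 [516.35 197.19  70.97] [ 0.2 -0.5  0.2]
clock: 24.75
position: [619.2, 200.7, 140.4]
ee_rot: [1.0, 0.019, -0.001, 0.0]
contact_force: [-0.4, -0.5, 0.3]
gripper_width: -0.3
grasp_force: 0.0
```

Now I press lightly on the face near the middle of the three caps, about 3 N, so that friction at the rim does not keep a cap unloaded.

```bash
python3 -m pendant '[[-0.002,0,0.03,0,0,0,0],[0,0,0.02,0,0,0,0],[0,0,0.006,0,0,0,0],[0,0,0,0,0,0,0],[0,0,0,0,0,0,0],[0,0,0,0,0,0,0]]'|grep -E "pos|contact"
python3 -m pendant '[[0,0,0.001,0,0,0,0],[0,0,0.001,0,0,0,0],[0,0,0.0005,0,0,0,0],[0,0,0,0,0,0,0],[0,0,0,0,0,0,0]]'|grep -E "pos|contact"
```

```text
position: [618.8, 201.4, 86.4]
contact_force: [-0.2, -0.2, 0.1]
position: [618.1, 200.9, 82.3]
contact_force: [0.1, 0.3, -0.8]
```

```bash
python3 -m pendant '[[0,0,0.0005,0,0,0,0],[0,0,0.0003,0,0,0,0],[0,0,0,0,0,0,0],[0,0,0,0,0,0,0]]'|grep -E "pos|contact"
```

```text
position: [618.1, 200.9, 81.5]
contact_force: [-0.3, -0.4, -0.2]
```

```bash
python3 -m pendant '[[0,0,0.0003,0,0,0,0],[0,0,0,0,0,0,0],[0,0,0,0,0,0,0]]'|grep -E "pos|contact"
```

```text
position: [618.1, 200.9, 81.2]
contact_force: [-0.2, -0.8, -1.1]
```

```bash
python3 -m pendant '[[0,0,0.0003,0,0,0,0],[0,0,0,0,0,0,0],[0,0,0,0,0,0,0]]'|grep -E "pos|contact"
```

```text
position: [618.1, 200.9, 80.9]
contact_force: [0.6, 0.8, 0.2]
```

```bash
python3 -m pendant '[[0,0,0.0003,0,0,0,0],[0,0,0.0003,0,0,0,0],[0,0,0.0002,0,0,0,0],[0,0,0,0,0,0,0]]'|grep -E "pos|contact"
```

```text
position: [618.1, 200.9, 80.0]
contact_force: [0.7, 0.0, -0.2]
```

```bash
python3 -m pendant '[[0,0,0.0003,0,0,0,0],[0,0,0,0,0,0,0],[0,0,0,0,0,0,0]]'|grep -E "pos|contact"
```

```text
position: [618.1, 200.9, 79.8]
contact_force: [-0.2, 0.1, 0.0]
```

```bash
python3 -m pendant '[[0,0,0.0003,0,0,0,0],[0,0,0,0,0,0,0],[0,0,0,0,0,0,0]]'|grep -E "pos|contact"
```

```text
position: [618.1, 200.9, 79.5]
contact_force: [-0.4, -0.3, 0.1]
```

```bash
python3 -m pendant '[[0,0,0.0003,0,0,0,0],[0,0,0,0,0,0,0],[0,0,0,0,0,0,0]]'|grep -E "pos|contact"
```

```text
position: [618.2, 200.9, 79.2]
contact_force: [-0.1, -0.0, 0.2]
```

```bash
python3 -m pendant '[[0,0,0.0003,0,0,0,0],[0,0,0,0,0,0,0],[0,0,0,0,0,0,0]]'|grep -E "pos|contact"
```

```text
position: [618.2, 200.9, 79.1]
contact_force: [-0.2, 0.4, 2.3]
```

```bash
python3 -m pendant '[[0,0,0.0003,0,0,0,0],[0,0,0,0,0,0,0],[0,0,0,0,0,0,0]]'|grep -E "pos|contact"
```

```text
position: [618.3, 200.9, 79.0]
contact_force: [-1.4, 0.1, 4.9]
```

```bash
python3 -m pendant '[[0,0,0.0003,0,0,0,0],[0,0,0,0,0,0,0],[0,0,0,0,0,0,0]]'|grep -E "pos|contact"
```

```text
position: [618.3, 200.9, 79.0]
contact_force: [-2.1, -0.2, 5.3]
```

```bash
python3 -m pendant '[[0,0,0.0003,0,0,0,0],[0,0,0,0,0,0,0],[0,0,0,0,0,0,0]]'|grep -E "pos|contact"
```

```text
position: [618.3, 200.9, 78.9]
contact_force: [-2.1, -0.0, 7.1]
```

The face contact is at 79.1, as expected, and the press reached 7 N over three caps. It carried a small +x drag, so I lift off and re-push the keeper to be sure of its load.

```bash
python3 -m pendant '[[0,0,-0.0005,0,0,0,0],[0,0,-0.0005,0,0,0,0],[0,0,-0.001,0,0,0,0],[0,0,-0.02,0,0,0,0],[0,0,-0.04,0,0,0,0],[-0.036,0,0,0,0,0,0],[-0.035,0,0,0,0,0,0],[-0.035,0,0,0,0,0,0],[0,0,0,0,0,0,0],[0,0,0,0,0,0,0]]'|grep -E "pos|contact"
python3 -m pendant '[[0,0,0.03,0,0,0,0],[0,0,0.03,0,0,0,0],[0,0,0.009,0,0,0,0],[0,0,0,0,0,0,0],[0,0,0,0,0,0,0],[0,0,0,0,0,0,0]]'|grep -E "pos|contact"
```

```text
position: [511.9, 197.1, 140.0]
contact_force: [-0.1, 0.1, -0.3]
position: [513.3, 197.5, 72.2]
contact_force: [-0.1, 0.2, -0.6]
```

```bash
python3 -m pendant '[[0.005,0,0.0015,0,0,0,0],[0.005,0,0,0,0,0,0],[0.004,0,0,0,0,0,0],[0.002,0,0,0,0,0,0],[0.001,0,0,0,0,0,0],[0,0,0,0,0,0,0],[0,0,0,0,0,0,0]]'|grep -E "pos|contact"; python3 trk.py
```

```text
position: [529.0, 197.4, 69.4]
contact_force: [-0.5, 0.7, 0.1]
ring 109 -3.14 -0.96 [529.04 197.44  69.44] [-0.5 -0.1  0.1]
```

```bash
python3 -m pendant '[[0.0005,0,0,0,0,0,0],[0.0005,0,0,0,0,0,0],[0.0003,0,0,0,0,0,0],[0,0,0,0,0,0,0],[0,0,0,0,0,0,0]]'|grep -E "pos|contact"
```

```text
position: [530.5, 197.5, 69.5]
contact_force: [0.4, 0.4, 0.4]
```

```bash
python3 -m pendant '[[0.0004,0,0,0,0,0,0],[0,0,0,0,0,0,0],[0,0,0,0,0,0,0]]'|grep -E "pos|contact"
```

```text
position: [530.9, 197.6, 69.5]
contact_force: [-0.5, -0.2, 0.3]
```

```bash
python3 -m pendant '[[0.0004,0,0,0,0,0,0],[0,0,0,0,0,0,0],[0,0,0,0,0,0,0]]'|grep -E "pos|contact"
```

```text
position: [531.3, 197.6, 69.5]
contact_force: [0.8, -0.5, 0.7]
```

```bash
python3 -m pendant '[[0.0004,0,0,0,0,0,0],[0,0,0,0,0,0,0],[0,0,0,0,0,0,0]]'|grep -E "pos|contact"
```

```text
position: [531.7, 197.6, 69.5]
contact_force: [-1.1, 1.0, 0.6]
```

```bash
python3 -m pendant '[[0.0004,0,0,0,0,0,0],[0,0,0,0,0,0,0],[0,0,0,0,0,0,0]]'|grep -E "pos|contact"
```

```text
position: [531.7, 197.6, 69.4]
contact_force: [-2.1, 0.7, 1.7]
```

```bash
python3 -m pendant '[[0.0004,0,0,0,0,0,0],[0,0,0,0,0,0,0],[0,0,0,0,0,0,0]]'|grep -E "pos|contact"
```

```text
position: [531.7, 197.5, 69.4]
contact_force: [-5.7, 1.5, 3.6]
```

```bash
python3 -m pendant '[[0.0003,0,0,0,0,0,0],[0,0,0,0,0,0,0],[0,0,0,0,0,0,0]]'|grep -E "pos|contact"; python3 trk.py
```

```text
position: [531.8, 197.5, 69.5]
contact_force: [-5.7, 2.0, 3.3]
ring 105 -3.15 -0.9 [531.77 197.52  69.46] [-6.2  2.   4.5]
```

```bash
python3 -m pendant '[[0.0002,0,0,0,0,0,0],[0,0,0,0,0,0,0],[0,0,0,0,0,0,0]]'|grep -E "pos|contact"; python3 trk.py
```

```text
position: [531.8, 197.5, 69.5]
contact_force: [-6.6, 2.3, 4.1]
ring 103 -3.15 -0.95 [531.76 197.5   69.44] [-6.9  1.4  4.7]
```

```bash
python3 -m pendant '[[0.0003,0,0,0,0,0,0],[0,0,0,0,0,0,0],[0,0,0,0,0,0,0]]'|grep -E "pos|contact"; python3 trk.py
```

```text
position: [531.8, 197.5, 69.4]
contact_force: [-7.8, 1.8, 5.2]
ring 103 -3.15 -0.97 [531.77 197.47  69.44] [-7.6  2.2  5. ]
```

```bash
python3 -m pendant '[[0.0002,0,0,0,0,0,0],[0,0,0,0,0,0,0],[0,0,0,0,0,0,0]]'|grep -E "pos|contact"; python3 trk.py
```

```text
position: [531.8, 197.5, 69.4]
contact_force: [-8.2, 2.0, 4.6]
ring 104 -3.15 -0.95 [531.78 197.5   69.47] [-8.1  1.9  4.2]
```

```bash
python3 -m pendant '[[0.0003,0,0,0,0,0,0],[0,0,0,0,0,0,0],[0,0,0,0,0,0,0]]'|grep -E "pos|contact"; python3 trk.py
python3 -m pendant '[[-0.0005,0,0,0,0,0,0],[-0.0005,0,0,0,0,0,0],[-0.0005,0,0,0,0,0,0],[-0.001,0,0,0,0,0,0],[-0.002,0,0,0,0,0,0],[-0.005,0,0,0,0,0,0],[-0.008,0,0,0,0,0,0],[0,0,-0.03,0,0,0,0],[0,0,-0.05,0,0,0,0],[0,0,0,0,0,0,0],[0,0,0,0,0,0,0],[0,0,0,0,0,0,0]]'
python3 - <<'E'
from h import *
cv2.imwrite("pics/end.png",arm.get_image("wrist")["image"][:260,100:420,::-1])
E
```

```text
position: [531.8, 197.5, 69.4]
contact_force: [-9.6, 2.2, 5.9]
ring 104 -3.14 -0.95 [531.8  197.46  69.44] [-8.8  2.   6. ]
clock: 36.65
position: [515.4, 196.7, 148.8]
ee_rot: [1.0, 0.019, -0.001, 0.0]
contact_force: [-0.1, 0.8, -0.7]
gripper_width: -0.4
grasp_force: 0.0
```

View pics/end.png

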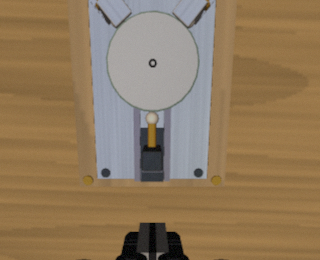

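The mirror (ring at crop px (152,63)) lies under both clips with the keeper nose (152,118) against its rim, and the fingers are clear. I hand the job in.

```bash
python3 -c "
from bench import arm
print(arm.job_done())"
```

```text
the job is handed in; nothing more can be done
None
```

The mirror is in the left-hand cell, under both clips and against both stops about 3 mm short of the nominal seat. The keeper was pushed home with an estimated 4–5 N and the robot is clear. The job is handed in, but no verdict came back and I could not measure the individual pad, stop and keeper forces.

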